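Pop the label printer's roll hatch

ROBOT

A 7-joint arm with a two-finger parallel gripper is mounted at the origin on the work surface. World frame = base frame: x ahead of the robot, y to its left, z up, the work surface at z = 0. Lengths are in mm, angles in rad, forces in N, time in s.
With the tool pointing down it reaches from about 400 to 875 mm from the base axis. Payload 4.4 kg.
Tool frame: the origin (TCP) lies midway between the tips of the shut fingers; the grasp point (between the pads) lies 19 mm behind it (ctrl.grip_point_offset is the distance from the TCP to the grasp point, in mm); z points along the fingers, x is the direction in which the jaws open and shut, and the axes are right-handed (so a half turn about z gives the same grasp; the last joint's range is limited). The gripper opens to 85 mm and grips with 20 to 120 N. Pads are 22 mm wide; open, the fingers measure 114 mm over their backs; the gripper's body (76 mm by 85 mm) begins 54 mm behind the grasp point. The pads swing forward as they close: fully open they stand 13 mm farther back than shut.
Start: joints at [-1.328, 0.628, 0.038, 1.517, -0.027, 0.996, -0.02], TCP at [197.521, 619.276, 231.313] pointing down, gripper open.
Joint ranges: [-3.06, 3.06], [-0.37, 2.12], [-1.25, 1.32], [0.18, 2.47], [-1.1, 4.24], [0.23, 1.98], [-2.94, 2.94]. Speed limits (rad/s): [2.57, 2.57, 3.14, 3.14, 3.14, 3.14, 3.14].

INTERFACE

Orientations are given as [roll, pitch, yaw] about the fixed x, y, z axes, in that order (R = Rz(yaw) Ry(pitch) Rx(roll)).
In Python, from cell import ctrl, viewer gives the robot as it stands.
- The arm moves only by the tool apply_moves, never from a script. Its argument "series" is a list that holds one entry, the list of rows, each a list of 6 numbers: the shift along the tool's x, y, z normalised to -1 to 1, where 1 is 50 mm, then the turn, a rotation vector about the tool's x, y, z normalised to -1 to 1, where 1 is 6 degrees. In form: [[[tx, ty, tz, rx, ry, rz], ...]]. A call has exactly 5 rows; each row shifts and turns the commanded pose from where the row before left it, along the tool's axes as they then stand; what a row does not reach is not made up. A row lasts 1/8 s, in which the tool goes at most 62.5 mm and 10.7 degrees, less where a joint would pass 70% of its speed; a pose out of reach is approached as far as the arm can. A call with a number of a shift or a turn outside -1 to 1 is refused whole. A call with a gripper value outside its range is refused whole. "claw" is the gripper command: -1 is shut, 1 is fully open, values between are in proportion, set as the call begins (left out, the last holds). The fingers move at their own pace and stop on an object; the grip force is fixed at half the most. Time passes only in rows, so rows that do not move let the fingers close, or fill a call up. It gives the time, the measured TCP pose, the force and the opening at its end, in the units of the state.
- ctrl.read_state(): the state, without advancing time (a new reading comes with each control period).
- viewer.get_image(name): name is "scene" or "top"; returns the picture (400x640x3 uint8, blue, green, red); there is no depth.
- viewer.camera_info(name): a dict with "K" (3x3 intrinsics, pixels), "R" (3x3) and "t" (3): a world point X has camera coordinates R X + t. Camera axes: x right, y down, z forward; pixel columns grow to the right and rows downward; lengths in mm; the calibration is good to about 2 mm. A picture is of the moment at which its call begins. camera_info takes no time and is no camera call.
- ctrl.finish_job(): hands the job in, once; it reports no verdict.
Trained networks look in the newest picture that a camera, given by its name, has taken for a name from the list of things; names that differ only in an ending like _2 or _b are one class to them, and where a whole thing is asked for, a point or a joint stands for the part that bears it (a point fixed in the world has none). Each returns a list of dicts, best first, with "score" (0 to 1); they miss things now and then, are a little off and sometimes report something else, mostly with a low value. They report only what shows in the picture. A call takes as long as a camera call. They do not tell look-alikes from the thing itself.
- viewer.find_in(camera, label): "location" ([column, row] as shares, 0 to 1, of the picture: columns of its width, rows of its height, amid what is visible of it).
The state is a dict: "clock": time; "qpos": joint angles; "qd": joint speeds; "tau": joint torques, N m; "eef_pos": TCP position; "tool_rot": TCP orientation; "force": force on the tool from outside, world axes, zero at the start; "torque": the same for the moment, N m; "width": finger opening in mm.
Only numpy, scipy, OpenCV 4.12 (cv2) and the standard library are available. Lean on these libraries where they do the work, as an engineer would, in place of code of your own. Each camera call takes 0.05 s, during which the arm holds its last target. There are 200 camera calls.

TASK

Open the blue-lidded label printer so that its roll can be changed: with closed fingertips press its lid down once at the white patch until it unlatches, take the finger away and let the lid pop up by itself. Do not hook or pinch the lid or push it back down; stay clear for a good second to see that it stays open, and leave the red-lidded printer shut and the jars, bottle and mortar where they stand.

Things in the scene. Friction and masses are not known exactly. Their poses are not given: they have to be found in the camera images.
- blue_printer: Desktop label printer with a white case and a blue lid on top, fixed to the bench: 200 (x, depth) x 130 (y, width) mm, case 120 mm high. Origin: centre of its underside. Its x axis points from its front face (paper slot, small screen) to its back, z up; its front faces the robot, more or less.
- blue_hinge (a joint): Angle of the blue lid (rad) about the hinge along its rear edge: about 0 (within 0.015) shut and latched, positive as the front edge rises (stop at 0.85), negative as pressed down (hard stop at -0.06). Push-push latch: a press past -0.035, then let go, frees it and a spring opens it to 0.85 within 2 s; a shorter press leaves it latched; pushing the open lid fully down latches it again.
- blue_lid: The blue lid panel, 120 x 112 x 8 mm, standing 8 mm proud of the case while shut, its top face then 136 mm above the bench. Origin: on the hinge axis, at mid-width; the panel reaches 119 mm forward (-x) of it and its top face lies 6 mm above it. Axes as the printer's while shut. A grey lining plate (90 x 80 mm) covers its underside.
- blue_press (a point): Centre of the white patch (24 x 50 mm, long side across the printer) on the blue lid's top face: the place to press. 100 mm in front of the hinge axis, 19 mm behind the lid's front edge; it moves with the lid; z is the lid's outward normal. Here the latch frees after 3.5 mm of travel at 2 to 4 N, the hard stop is at 6 mm; the rising lid pushes a finger in its way with 1 to 3 N.
- red_printer: Desktop label printer with a white case and a red lid on top, fixed to the bench: 200 (x, depth) x 130 (y, width) mm, case 120 mm high. Origin: centre of its underside. Its x axis points from its front face (paper slot, small screen) to its back, z up; its front faces the robot, more or less.
- red_hinge (a joint): Angle of the red lid (rad) about the hinge along its rear edge: about 0 (within 0.015) shut and latched, positive as the front edge rises (stop at 0.85), negative as pressed down (hard stop at -0.06). Push-push latch: a press past -0.035, then let go, frees it and a spring opens it to 0.85 within 2 s; a shorter press leaves it latched; pushing the open lid fully down latches it again.
- red_lid: The red lid panel, 120 x 112 x 8 mm, standing 8 mm proud of the case while shut, its top face then 136 mm above the bench. Origin: on the hinge axis, at mid-width; the panel reaches 119 mm forward (-x) of it and its top face lies 6 mm above it. Axes as the printer's while shut. A grey lining plate (90 x 80 mm) covers its underside.
- red_press (a point): Centre of the white patch (24 x 50 mm, long side across the printer) on the red lid's top face: the place to press. 100 mm in front of the hinge axis, 19 mm behind the lid's front edge; it moves with the lid; z is the lid's outward normal. Here the latch frees after 3.5 mm of travel at 2 to 4 N, the hard stop is at 6 mm; the rising lid pushes a finger in its way with 1 to 3 N.
- jar_a: Small white plastic jar with a red cap, 40 mm across, 55 mm high, loose. Origin: centre of its underside.
- jar_b: A second jar like it, 40 mm across, 55 mm high, loose. Origin: centre of its underside.
- amber: Amber glass bottle with a black cap, 56 mm across, 130 mm high, loose. Origin: centre of its underside.
- mortar: White ceramic mortar bowl, 100 mm across, 55 mm high, loose. Origin: centre of its underside.
Mind the look-alikes: they are no part of the job. Leave any green or purple look-alike of the jar_b alone.

How it is judged (in metres and radians):
On the way, in this order (a step that is already met when the one before it is completed fails the run):
1. the blue lid is pressed down from above by more than 1.5 mm, with the fingertips at the white patch (grasp point within 25 mm of its centre, seen from above) (value of joint blue_hinge below -0.015 rad and contact force between any of the arm, the fingers and blue_lid above 0.5 N and horizontal distance between the grasp point and blue_press below 0.025 m).
2. the blue lid has popped open past 0.6 rad (34 degrees) and stays so for 1 s with the robot touching neither it nor its printer (value of joint blue_hinge above 0.6 rad and contact force between each of the arm, the fingers and blue_printer below 0.1 N), for 1 s.
At the end, for the whole second after the job is handed in: The blue lid stands open by more than 0.6 rad, at rest and untouched; the red lid is shut (within 0.03 rad); both jars, the bottle and the mortar stand upright within 20 mm of where they began (value of joint blue_hinge above 0.6 rad and velocity of joint blue_hinge between -0.1 and 0.1 rad/s and value of joint red_hinge between -0.015 and 0.03 rad and distance of each of jar_a, jar_b, amber, mortar from where it was at the start of the episode below 0.02 m and angle between each of jar_a, jar_b, amber, mortar's own z axis and vertical below 0.3 rad).
It fails at once if the red lid is pressed in (1.5 mm) or opens (value of joint red_hinge below -0.015 rad or value of joint red_hinge above 0.05 rad).
It fails at once if the popped blue lid is pushed back down by the robot to its last 6 mm (pressed a second time) (value of joint blue_hinge between 0.025 and 0.06 rad and velocity of joint blue_hinge below -0.12 rad/s and contact force between any of the arm, the fingers and blue_lid above 0.5 N).
It fails at once if the blue lid is hooked, pinched or lifted from underneath (contact force between any of the arm, the fingers and blue_lid_c1 above 0.3 N).
It fails at once if a jar, the bottle or the mortar is lifted, carried or knocked (moved more than 20 mm or tipped) (not (distance of each of jar_a, jar_b, amber, mortar from where it was at the start of the episode below 0.02 m and angle between each of jar_a, jar_b, amber, mortar's own z axis and vertical below 0.3 rad)).
It also fails if it takes over 32 s, if anything falls off the work surface, if the arm or the gripper's body presses on something with over 40 N, if the wrist force passes 120 N, or if a joint passes its speed limit or range.

## Working session

There is one attempt and no reset: what is moved stays moved. The work goes in short steps, Python scripts to look and compute and a tool call to move; the robot and the scene stay as the last step left them, time stands still between calls to the robot, and variables do not carry over. Pictures are saved under pics/ and viewed, about 8 in all and at most 12, crops included, and the job is handed in when it is done.

Besides the shell and the picture viewer there is one more tool, called after "Emit:" as a command line: name --argument value ..., lists and objects as JSON in quotes. apply_moves: Moves the arm, as the interface text tells. Scaled input: -1 to 1 covers 50 mm each way for a shift and 6 degrees each way for a turn. Its arguments: {"type":"object","properties":{"series":{"type":"array","items":{"type":"array","items":{"type":"array","items":{"type":"number"}}}},"claw":{"type":"number"}},"required":["series"]}

```bash
mkdir -p pics
cat > h.py <<'E'
import numpy as np, cv2
from cell import ctrl, viewer
def ray(cam,u,v,z):
    c=viewer.camera_info(cam);K,R,t=[np.array(c[k],float) for k in 'KRt']
    o=-R.T@t; d=R.T@np.linalg.solve(K,[u,v,1]); return o+d*(z-o[2])/d[2]
def proj(cam,X):
    c=viewer.camera_info(cam);K,R,t=[np.array(c[k],float) for k in 'KRt']
    p=K@(R@np.array(X,float)+t.ravel()); return p[:2]/p[2]
E
python3 - <<'E'
from h import *
for c in('scene','top'):
    cv2.imwrite(f'pics/{c}0.png',viewer.get_image(c))
    for l in('blue_press','blue_printer','red_press'):
        for d in viewer.find_in(c,l)[:3]:
            u,v=d['location'][0]*640,d['location'][1]*400
            print(c,l,round(d['score'],2),round(u),round(v),ray(c,u,v,136).round())
s=ctrl.read_state();print(s['clock'],s['eef_pos'],s['tool_rot'],s['width'])
E
```

```text
scene blue_press 0.63 398 250 [560. 255. 136.]
scene blue_printer 0.74 393 266 [595. 279. 136.]
scene red_press 0.78 251 137 [ 635. -249.  136.]
top blue_press 0.93 235 200 [555. 271. 136.]
top blue_press 0.51 415 175 [ 640. -257.  136.]
top blue_printer 0.92 247 202 [550. 234. 136.]
top red_press 0.82 409 173 [ 645. -240.  136.]
top red_press 0.71 409 179 [ 628. -241.  136.]
top red_press 0.64 238 201 [552. 263. 136.]
0.4 [197.48483444 619.1995089  231.2137839 ] [-3.14156527e+00  2.28643128e-04  1.26203059e+00] 85.35862970702323
```

View pics/scene0.png

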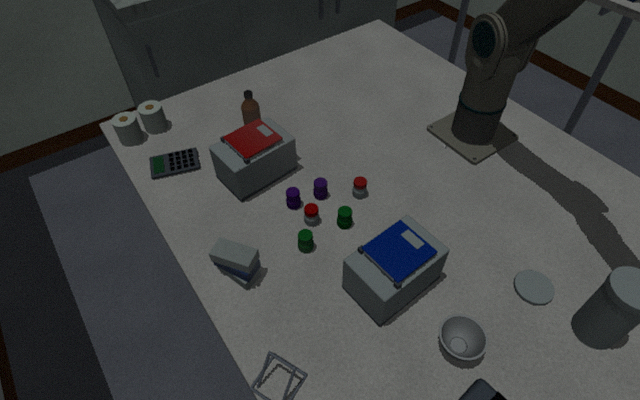

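View pics/top0.png

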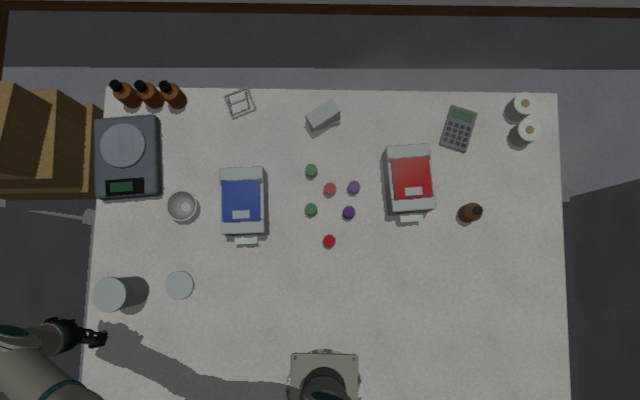

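The top view shows the blue-lidded printer at about (242,200) with its white patch at (240,214). The red one is at (410,180). In the scene view the blue lid is at (398,250) with its patch at (412,240). The blue lid's colour makes it the target. The networks land on lid centres rather than the patch, so I'll measure the patch by colour and confirm it in a crop.

Run:
```python
from h import *
crops=[]
for c,(u0,v0) in(('scene',(400,250)),('top',(242,200))):
    im=cv2.imread(f'pics/{c}0.png'); hsv=cv2.cvtColor(im,cv2.COLOR_BGR2HSV)
    m=cv2.inRange(hsv,(105,130,40),(130,255,255)); roi=np.zeros_like(m); roi[v0-45:v0+45,u0-50:u0+50]=255; m&=roi
    n,L,S,C=cv2.connectedComponentsWithStats(m); i=1+S[1:,4].argmax(); m=(L==i).astype(np.uint8)
    cs,_=cv2.findContours(m,cv2.RETR_EXTERNAL,cv2.CHAIN_APPROX_NONE)
    hull=cv2.convexHull(max(cs,key=cv2.contourArea)); f=np.zeros_like(m); cv2.fillPoly(f,[hull],1)
    inner=cv2.erode(f,np.ones((3,3)))&(1-m)
    n,L,S,C=cv2.connectedComponentsWithStats(inner); i=1+S[1:,4].argmax(); p=C[i]
    M=cv2.moments(f,True); lc=(M['m10']/M['m00'],M['m01']/M['m00'])
    P,Q=ray(c,*p,136),ray(c,*lc,136); print(c,'patch',p.round(1),S[i],P.round(1),'lid',Q.round(1),'yaw',np.arctan2(*(Q-P)[[1,0]]).round(3),'dist(exp 40)',np.linalg.norm(Q-P).round(1))
    ap=cv2.boxPoints(cv2.minAreaRect(hull)); a=cv2.approxPolyDP(hull,4,True)[:,0]; print([ray(c,*map(float,q),136)[:2].round().tolist() for q in a])
    k=im[v0-45:v0+45,u0-50:u0+50].copy(); k=cv2.resize(k,None,fx=4,fy=4); 
    cv2.circle(k,(int((p[0]-u0+50)*4),int((p[1]-v0+45)*4)),4,(0,255,0),1);crops.append(k)
cv2.imwrite('pics/crop.png',np.hstack(crops))
print(proj('top',[197,619,231]))
# tool-frame shift
from scipy.spatial.transform import Rotation as Ro
s=ctrl.read_state(); R=Ro.from_euler('xyz',s['tool_rot']).as_matrix(); print(R.round(3)); print(R.T@(np.array([*P[:2],231])-s['eef_pos']))
```

```text
scene patch [412.3 238.8] [401 229  24  20 220] [513.8 251.6 136. ] lid [558.7 257.6 136. ] yaw 0.131 dist(exp 40) 45.3
[[501.0, 197.0], [496.0, 306.0], [612.0, 312.0], [615.0, 203.0]]
top patch [240.7 213.9] [232 209  18  10 167] [515.4 252.1 136. ] lid [552.8 256.1 136. ] yaw 0.107 dist(exp 40) 37.6
[[590.0, 204.0], [501.0, 198.0], [496.0, 303.0], [609.0, 311.0], [613.0, 244.0]]
[ 91.31814078 327.21530096]
[[ 0.304  0.953 -0.   ]
 [ 0.953 -0.304 -0.   ]
 [-0.    -0.    -1.   ]]
[-2.53166119e+02  4.14458010e+02  2.60318275e-01]
```

View pics/crop.png

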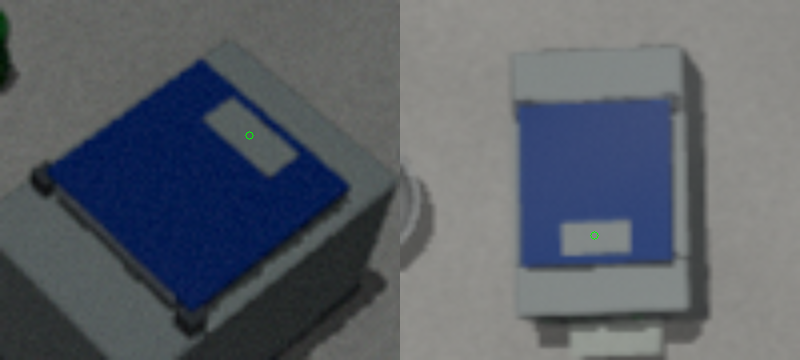

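Both views give the patch at about (515, 252, 136). They agree to 2 mm at the known height, and the lid size fits. The crop confirms the white patch on the blue lid, so I'm moving there with the gripper shut.

Emit:
apply_moves --series '[[[-0.5,0.8,-0.2,0,0,0],[-0.5,0.8,-0.2,0,0,0],[-0.5,0.8,-0.1,0,0,0],[-0.5,0.8,0,0,0,0],[-0.5,0.8,0,0,0,0]]]' --claw -1

```text
clock: 1.02
eef_pos: [351.1, 438.2, 256.6]
tool_rot: [3.141, -0.001, 1.262]
force: [0.3, 0.4, 0.6]
width: -0.2
```

Emit:
apply_moves --series '[[[-0.5,0.8,0,0,0,0],[-0.5,0.8,0,0,0,0],[-0.5,0.8,0,0,0,0],[-0.5,0.8,0,0,0,0],[0,0,0,0,0,0]]]'

```text
clock: 1.65
eef_pos: [475.2, 291.0, 256.5]
tool_rot: [3.139, 0.001, 1.254]
force: [-1.3, -0.4, 0.1]
width: 0.0
```

```bash
cat > d.py <<'E'
from h import *
from scipy.spatial.transform import Rotation as Ro
s=ctrl.read_state(); R=Ro.from_euler('xyz',s['tool_rot']).as_matrix()
print(s['clock'],s['eef_pos'].round(1) if hasattr(s['eef_pos'],'round') else s['eef_pos'],s['tool_rot'],s['width'],s['force'])
print('units',(R.T@(np.array([514.5,252,136])-s['eef_pos'])/50).round(3))
E
python3 d.py
```

```text
1.65 [475.2 291.  256.5] [3.13907601e+00 1.34687614e-03 1.25396442e+00] 0.04322571071091596 [-1.25761833 -0.43435024  0.12434655]
units [-0.494  0.983  2.413]
```

Emit:
apply_moves --series '[[[-0.25,0.5,0.4,0,0,0],[-0.25,0.48,0.5,0,0,0],[0,0,0.6,0,0,0],[0,0,0.4,0,0,0],[0,0,0,0,0,0]]]'

```text
clock: 2.28
eef_pos: [509.6, 257.3, 160.0]
tool_rot: [-3.139, 0.002, 1.263]
force: [0.2, -0.0, 1.0]
width: 0.0
```

```bash
python3 d.py
python3 - <<'E'
from h import *
ims=[cv2.resize(viewer.get_image(c)[v-50:v+50,u-50:u+50],None,fx=4,fy=4) for c,u,v in(('scene',400,230),('top',242,200))]
cv2.imwrite('pics/near.png',np.hstack(ims))
E
```

```text
2.275 [509.6 257.3 160. ] [-3.13868189e+00  1.95140794e-03  1.26324579e+00] 0.03353552004110817 [ 0.21583599 -0.03445599  0.95770488]
units [-0.071  0.128  0.479]
```

View pics/near.png

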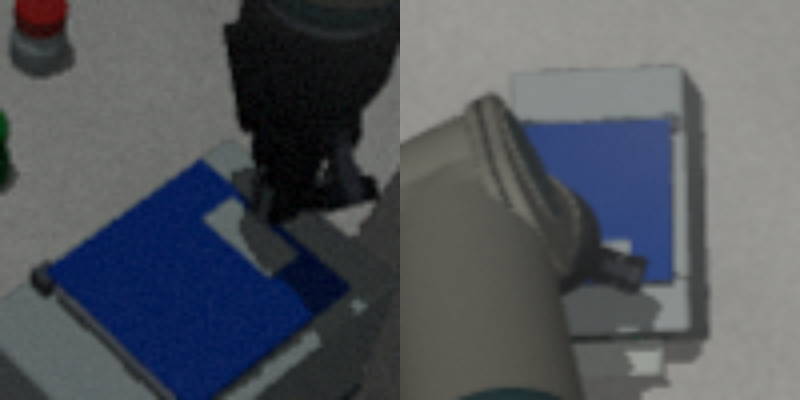

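The shut fingertips are right over the patch, which shows at crop (240,225) in the scene half, with the lid still shut. Next is the last alignment, then a slow press.

Emit:
apply_moves --series '[[[-0.07,0.13,0.2,0,0,0],[0,0,0.16,0,0,0],[0,0,0.04,0,0,0],[0,0,0,0,0,0],[0,0,0,0,0,0]]]'

```text
clock: 3.0
eef_pos: [516.4, 251.7, 141.5]
tool_rot: [3.141, -0.0, 1.262]
force: [0.8, 0.1, -0.1]
width: 0.1
```

Emit:
apply_moves --series '[[[0,0,0.06,0,0,0],[0,0,0.04,0,0,0],[0,0,0.04,0,0,0],[0,0,0.04,0,0,0],[0,0,0.02,0,0,0]]]'

```text
clock: 3.62
eef_pos: [516.1, 251.5, 131.2]
tool_rot: [-3.141, 0.0, 1.262]
force: [-1.3, 0.2, 3.8]
width: 0.2
```

Emit:
apply_moves --series '[[[0,0,0.02,0,0,0],[0,0,0,0,0,0],[0,0,0,0,0,0],[0,0,0,0,0,0],[0,0,0,0,0,0]]]'

```text
clock: 4.25
eef_pos: [516.1, 251.6, 130.4]
tool_rot: [-3.141, 0.0, 1.262]
force: [-2.7, -0.6, 5.4]
width: 0.2
```

The force has gone past the 2–4 N latch range and travel is about 5.6 mm, so the latch should be free. I'm retreating fast, straight up.

Emit:
apply_moves --series '[[[0,0,-1,0,0,0],[0,0,-1,0,0,0],[0,0,-1,0,0,0],[0.3,-0.8,-0.3,0,0,0],[0.3,-0.8,0,0,0,0]]]'

```text
clock: 4.88
eef_pos: [449.9, 305.2, 296.8]
tool_rot: [3.139, -0.003, 1.26]
force: [-0.4, 0.9, -0.2]
width: -0.1
```

Emit:
apply_moves --series '[[[0.4,-0.8,0,0,0,0],[0.4,-0.8,0,0,0,0],[0,0,0,0,0,0],[0,0,0,0,0,0],[0,0,0,0,0,0]]]'

```text
clock: 5.5
eef_pos: [386.4, 365.6, 295.1]
tool_rot: [3.141, 0.0, 1.259]
force: [0.0, -0.1, 1.4]
width: -0.1
```

Emit:
apply_moves --series '[[[0,0,0,0,0,0],[0,0,0,0,0,0],[0,0,0,0,0,0],[0,0,0,0,0,0],[0,0,0,0,0,0]]]'

```text
clock: 6.12
eef_pos: [385.2, 366.8, 295.3]
tool_rot: [3.142, -0.0, 1.262]
force: [-0.5, -0.1, 0.0]
width: 0.3
```

Emit:
apply_moves --series '[[[0,0,0,0,0,0],[0,0,0,0,0,0],[0,0,0,0,0,0],[0,0,0,0,0,0],[0,0,0,0,0,0]]]'

```text
clock: 6.75
eef_pos: [385.2, 366.8, 295.3]
tool_rot: [3.142, -0.0, 1.262]
force: [-0.5, 0.1, 0.4]
width: 0.1
```

Run:
```python
from h import *
ims=[viewer.get_image(c) for c in('scene','top')]
cv2.imwrite('pics/after.png',np.hstack([cv2.resize(ims[0][80:380,180:500],(400,375)),cv2.resize(ims[1][100:400,150:470],(400,375))]))
```

```text
(no output)
```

View pics/after.png

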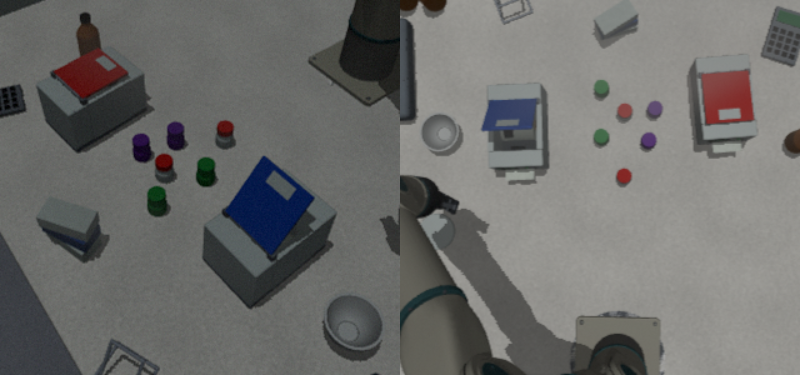

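The blue lid stands wide open at (270,205) in the left half. The red lid is shut, and the jars, bottle and mortar haven't moved. I'll wait over a second more, then check that the lid has stopped moving.

Emit:
apply_moves --series '[[[0,0,0,0,0,0],[0,0,0,0,0,0],[0,0,0,0,0,0],[0,0,0,0,0,0],[0,0,0,0,0,0]]]'

```text
clock: 7.48
eef_pos: [385.2, 366.8, 295.3]
tool_rot: [-3.142, -0.0, 1.262]
force: [0.4, 0.5, -0.0]
width: -0.1
```

Emit:
apply_moves --series '[[[0,0,0,0,0,0],[0,0,0,0,0,0],[0,0,0,0,0,0],[0,0,0,0,0,0],[0,0,0,0,0,0]]]'

```text
clock: 8.1
eef_pos: [385.2, 366.8, 295.3]
tool_rot: [-3.142, 0.0, 1.262]
force: [-0.5, 0.2, 0.8]
width: 0.2
```

Emit:
apply_moves --series '[[[0,0,0,0,0,0],[0,0,0,0,0,0],[0,0,0,0,0,0],[0,0,0,0,0,0],[0,0,0,0,0,0]]]'

```text
clock: 8.72
eef_pos: [385.2, 366.8, 295.3]
tool_rot: [-3.142, -0.0, 1.262]
force: [-0.6, -0.9, -0.9]
width: -0.1
```

Run:
```python
from h import *
a=cv2.imread('pics/after.png'); im=viewer.get_image('scene')
b=cv2.resize(im[80:380,180:500],(400,375)); d=cv2.absdiff(a[:,:400],b).max(2)
print('diff overall',d.mean(),'lid region mean/max',d[140:270,200:330].mean(),cv2.blur(d,(5,5))[140:270,200:330].max())
# lid angle: front top edge corners from model vs blue pixels
h=cv2.inRange(cv2.cvtColor(im,cv2.COLOR_BGR2HSV),(105,130,40),(130,255,255)); h[:190]=0;h[300:]=0;h[:,:330]=0;h[:,460:]=0
print('blue bbox',cv2.boundingRect(h))
yaw=.05; ax=np.array([np.cos(yaw),np.sin(yaw),0]);ay=np.array([-ax[1],ax[0],0]); H=np.array([514.5,252,130])+100*ax
for q in(.5,.6,.7,.85):
    n=ax*np.sin(q)+np.array([0,0,np.cos(q)]);f=-ax*np.cos(q)+np.array([0,0,np.sin(q)])
    print(q,[proj('scene',H+l*f+w*ay+6*n).round().tolist() for l in(0,119) for w in(-56,56)])
print(ctrl.read_state()['clock'])
```

```text
diff overall 2.7119133333333334 lid region mean/max 2.9633136094674555 6
blue bbox (360, 205, 71, 79)
0.5 [[360.0, 247.0], [396.0, 283.0], [398.0, 207.0], [437.0, 240.0]]
0.6 [[360.0, 247.0], [396.0, 283.0], [396.0, 205.0], [435.0, 239.0]]
0.7 [[359.0, 247.0], [396.0, 283.0], [394.0, 204.0], [434.0, 238.0]]
0.85 [[359.0, 248.0], [396.0, 284.0], [390.0, 204.0], [430.0, 238.0]]
8.775
```

```bash
python3 -c "
from cell import ctrl; print(ctrl.finish_job())"
```

```text
the job is handed in; nothing more can be done
None
```

The blue printer's lid is open and the job is handed in at about 8.8 s of the 32 s allowed; no verdict is reported.

I found the white patch at about (515, 252, 136) mm, with the two cameras agreeing to 2 mm. I pressed it once with shut fingertips to about 5.6 mm (5 N measured), then pulled straight up and moved away.

- **Blue lid:** it popped open by itself. Its outline fits about 0.85 rad, and two pictures about 2 s apart showed no motion, with the arm well clear.
- **Other objects:** the red lid was still shut, and the jars, bottle and mortar stood where they began, judged by eye from the pictures.
- **Disagreement:** the trained networks pointed near the lid's centre rather than the patch, so I measured the patch by colour instead. No other check failed.

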